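Stow the microscope's optical parts in their nests and case

TASK

The microscope has been serviced: set each loose optical part down, without dropping it, in the place that fits it: the thick camera adapter standing in the wide round dish, the thin objective standing in the narrow round dish, and the prism slider flat in the long tray, lined up with it. Open the hinged case, stand the filter cube inside it, and close the lid fully again.

Things in the scene. Friction and masses are not known exactly. Their poses are not given: they have to be found in the camera images.
- adapter: Camera adapter: the thickest loose part, an upright solid cylinder, 48 mm diameter, 54 mm tall, black below with a bare metal band and bare metal upper part, black disc on top. Starts standing on the bench. Origin: centre of its underside, z up.
- objective: Objective lens: thin upright metal cylinder, 28 mm diameter for its lower 34 mm, then a tapered nose 24 to 16 mm across; 44 mm tall in all. Grip it by the lower cylinder. Starts standing on the bench. Origin: centre of its underside, z up.
- slider: Prism slider: black bar 92 mm long (its x axis), 28 mm wide (y), 22 mm high, a clear and a metal disc on top. Lies flat on the bench. Origin: centre of its underside, z up. Either end may point either way in the tray.
- cube: Filter cube: black block 38 x 38 mm, 34 mm high, with a round glass window in its top. Origin: centre of its underside, z up, x and y square to its sides.
- wide_dish: Fixed round black rubber dish, for the adapter: inside diameter 66 mm, outside 74 mm, floor 3 mm above the bench, lip 8 mm above the bench. Origin: centre of its underside.
- narrow_dish: Fixed round black rubber dish, for the objective: inside diameter 46 mm, outside 54 mm, floor 3 mm above the bench, lip 8 mm above the bench. Origin: centre of its underside.
- long_tray: Fixed rectangular black rubber tray, for the slider: inside 110 mm (its x axis) by 46 mm (y), outside 118 x 54 mm, floor 4 mm above the bench, lip 8 mm above the bench. Origin: centre of its underside.
- case: Fixed black clamshell case, for the cube: lower half 100 mm deep (its x axis), 130 mm wide (y), 28 mm high, walls 4 mm, floor 4 mm above the bench. Origin: centre of its underside. Its front, with the lid's tab, is at -x. The hinge line runs along y at x = +50 mm, z = 28 mm. The lid is a hollow shell 20 mm deep: closed, the case is 48 mm high. A cube standing on the case's floor fits under it.
- case_lid (a joint): Lid angle, rad: 0 shut, grows as the front edge lifts and swings over to +x, stop at 1.9 (leaning back past upright). Starts shut or slightly ajar. The hinge is stiff (about 0.13 N m, some 1 to 2 N at the tab): the lid stays where it is left and must be swung all the way both ways.
- lid_tab (a point): Grip point of the lid's bare metal tab, 120 mm from the hinge line, on the case's middle. The tab sticks out 31 mm beyond the lid's front edge, is 14 mm wide (along the hinge) and 9 mm thick; this point is 20 mm out from that edge, 34 mm above the bench when shut. Upright lid: the tab points up. It can be pinched across its width from above at any lid angle.
There are look-alikes about, which are no part of the job. Leave any brown or white look-alike of the long_tray alone.

How it is judged:
By the outcome, as a careful person would: the job done as asked, in the order asked, and still so for the second after the job is handed in, with the robot touching nothing.
It also fails if it takes over 144 s, if anything falls off the work surface, if the arm or the gripper's body presses on something with over 40 N, if the wrist force passes 120 N, or if a joint passes its speed limit or range.

ROBOT

A 6-joint arm with a two-finger parallel gripper is mounted at the origin on the work surface. World frame = base frame: x ahead of the robot, y to its left, z up, the work surface at z = 0. Lengths are in mm, angles in rad, forces in N, time in s.
With the tool pointing down it reaches from about 350 to 975 mm from the base axis. Payload 7.1 kg.
Tool frame: the origin (TCP) lies midway between the tips of the shut fingers; the grasp point (between the pads) lies 19 mm behind it (arm.grip_depth is the distance from the TCP to the grasp point, in mm); z points along the fingers, y is the line along which they close (so a half turn about z gives the same grasp; the last joint's range is limited). The gripper opens to 88 mm and grips with 3 to 60 N. Pads are 20 mm wide; open, the fingers measure 115 mm over their backs; the gripper's body (75 mm by 178 mm) begins 61 mm behind the grasp point.
Start: joints at [1.2, 0.423, 1.63, -0, 1.089, -0.019], TCP at [215.335, 586.716, 222.675] pointing down, gripper open.
Joint ranges: [-3, 3], [-0.9, 2.11], [0.09, 2.58], [-1.31, 4.45], [0.11, 2.69], [-2.54, 2.54]. Speed limits (rad/s): [2.39, 2.39, 3.01, 3.14, 3.14, 3.14].

INTERFACE

Orientations are given as a rotation vector (axis times angle).
In Python, from rig import arm, imaging gives the robot as it stands. The module is installed in compiled form; this text tells all that it offers.
- The arm moves only by the tool jog_arm, never from a script. Its argument "plan" is one flat list of numbers, 5 for each row, row after row: the shift along the tool's x, y, z as a fraction of full scale, then the turn about the tool's z as a fraction of full scale, then the gripper command: -1 is shut, 1 is fully open, values between are in proportion. A call has 1 to 5 rows; each row shifts and turns the commanded pose from where the row before left it, along the tool's axes as they then stand; what a row does not reach is not made up. Full scale, the value 1, is 1000 mm for a shift and 0.1 rad for a turn. A row lasts 1/10 s, in which the tool goes at most 50 mm and 8.59 degrees, less where a joint would pass 70% of its speed; a pose out of reach is approached as far as the arm can. A call with a number of a shift or a turn outside -1 to 1 is refused whole. A call with a gripper value outside its range is refused whole. The fingers move at their own pace and stop on an object; "newtons" is the grip in N (left out, the last holds). Time passes only in rows, so rows that do not move let the fingers close. It gives the time, the measured TCP pose, the force, the opening and the grip force at its end, in the units of the state.
- arm.state(): the state, without advancing time (a new reading comes with each control period).
- imaging.camera(name): name is "side" or "top"; returns the picture (420x560x3 uint8, red, green, blue); there is no depth.
- imaging.camera_model(name): a dict with "intrinsics" (3x3 intrinsics, pixels), "R" (3x3) and "t" (3): a world point X has camera coordinates R X + t. Camera axes: x right, y down, z forward; pixel columns grow to the right and rows downward; lengths in mm; the calibration is good to about 2 mm. A picture is of the moment at which its call begins. camera_model takes no time and is no camera call.
- arm.hand_in(): hands the job in; it is judged then, once.
The state is a dict: "t": time; "joint_pos": joint angles; "joint_velocities": joint speeds; "effort": joint torques, N m; "eef_pos": TCP position; "eef_rot": TCP orientation; "wrist_force": force on the tool from outside, world axes, zero at the start; "torque": the same for the moment, N m; "opening": finger opening in mm; "grasp_force": force on a finger pad.
Only numpy, scipy, OpenCV 4.12 (cv2) and the standard library are available. Lean on these libraries where they do the work, as an engineer would, in place of code of your own. Each camera call takes 0.05 s, during which the arm holds its last target. There are 200 camera calls.

## Working session

There is one attempt and no reset: what is moved stays moved. The work goes in short steps, Python scripts to look and compute and a tool call to move; the robot and the scene stay as the last step left them, time stands still between calls to the robot, and variables do not carry over. Pictures are saved under pics/ and viewed, at most 14 in all, crops included, and the job is handed in when it is done.

Besides the shell and the picture viewer there is one more tool, called as a command line: name --argument value ..., lists and objects as JSON in quotes. jog_arm: Moves the arm, as the interface text tells. Shift numbers are shares of 1000 mm and turn numbers shares of 0.1 rad, none past 1 either way. Its arguments: {"type":"object","properties":{"plan":{"type":"array","items":{"type":"number","minimum":-1,"maximum":1}},"newtons":{"type":"number"}},"required":["plan"]}

```bash
mkdir -p pics
python3 - <<'E'
from rig import arm, imaging
import cv2
print(arm.state(), arm.grip_depth)
for n in("side","top"):
    cv2.imwrite(f"pics/{n}0.png",cv2.resize(imaging.camera(n)[:,:,::-1],(800,600),interpolation=cv2.INTER_CUBIC))
    print(imaging.camera_model(n))
E
```

```text
{'t': 0.0, 'joint_pos': array([ 1.19999020e+00,  4.23864911e-01,  1.63068591e+00, -1.32977280e-05,
        1.08861571e+00, -1.89856422e-02]), 'joint_velocities': array([-8.84766480e-04,  2.80780475e-04,  3.63679677e-04, -6.12842330e-04,
        3.29221337e-04, -2.84146808e-05]), 'effort': array([-2.08201105e-03, -5.44632339e+01, -2.73657650e+01,  6.40628370e-02,
        2.28074152e-02, -1.55319681e-04]), 'eef_pos': array([215.1459526 , 586.20152763, 221.88828625]), 'eef_rot': array([-5.49731522e-01, -3.09282255e+00,  2.42878867e-03]), 'wrist_force': array([-0.41964172, -0.30938396, -0.38368542]), 'torque': array([-0.02375441,  0.01261257, -0.03513853]), 'grasp_force': 0.0, 'opening': 87.40755709984315} 18.700000000000003
{'intrinsics': array([[414.16805381,   0.        , 275.35960747],
       [  0.        , 414.16805381, 212.94861569],
       [  0.        ,   0.        ,   1.        ]]), 'R': array([[ 0.87045775, -0.49179073, -0.02109943],
       [-0.33108357, -0.55321383, -0.76442012],
       [ 0.36426223,  0.67238109, -0.6443731 ]]), 't': array([-454.61387217,  252.37922491,  767.35504146])}
{'intrinsics': array([[475.05645658,   0.        , 282.93034053],
       [  0.        , 475.05645658, 212.45017308],
       [  0.        ,   0.        ,   1.        ]]), 'R': array([[ 0.10670615, -0.99428795,  0.0022942 ],
       [-0.97411382, -0.10500299, -0.20019152],
       [ 0.19928892,  0.01912685, -0.9797541 ]]), 't': array([  12.76781824,  544.60854018, 1145.72351189])}
```

View pics/side0.png

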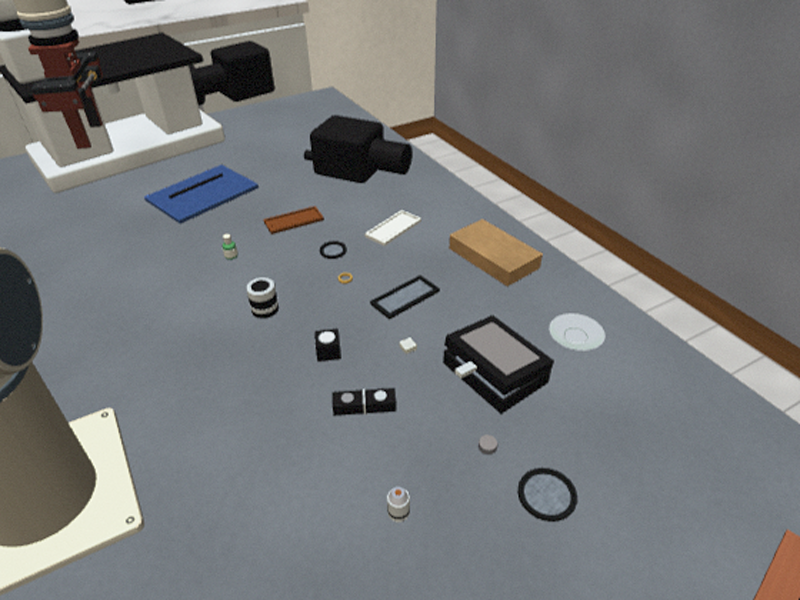

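View pics/top0.png

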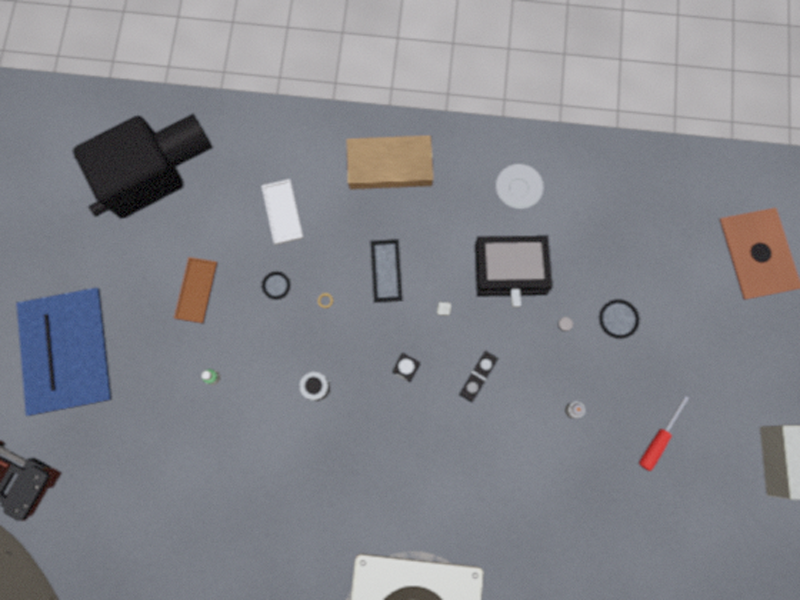

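The side view, in 800x600 pixels, shows:
- adapter (262,297), cube (328,345), slider (364,401), objective (398,502)
- case (497,360) with its tab at (466,369)
- wide ring (547,494), small ring (333,249), black tray (405,296)
- look-alikes: brown tray (294,220), white tray (393,227), orange ring (345,278), grey cap (488,444), glass dish (577,331)

The same parts in the top view are:
- adapter (314,386), cube (406,367), slider (479,376), objective (576,409)
- case (513,265) with its tab at (516,297)
- wide dish (619,319), narrow dish (276,285), black tray (386,270)

Next I'll enlarge both views to confirm these.

```bash
cat > h.py <<'E'
from rig import arm, imaging
import cv2, numpy as np
from scipy.optimize import least_squares
def crop(n,c0,r0,w,h,s,name):
    im=imaging.camera(n)[:,:,::-1]
    im=cv2.resize(im[r0:r0+h,c0:c0+w],None,fx=s,fy=s,interpolation=cv2.INTER_CUBIC)
    for c in range((c0+19)//20*20,c0+w,20):
        cv2.line(im,(int((c-c0+.5)*s),0),(int((c-c0+.5)*s),8),(0,255,255),1); cv2.putText(im,str(c),(int((c-c0+.5)*s)-10,18),0,.35,(0,255,255))
    for r in range((r0+19)//20*20,r0+h,20):
        cv2.line(im,(0,int((r-r0+.5)*s)),(8,int((r-r0+.5)*s)),(0,255,255),1); cv2.putText(im,str(r),(10,int((r-r0+.5)*s)+4),0,.35,(0,255,255))
    cv2.imwrite("pics/"+name,im)
def proj(n,X):
    m=imaging.camera_model(n); p=m["intrinsics"]@(m["R"]@np.asarray(X,float)+m["t"]); return p[:2]/p[2]
def onz(n,uv,z):
    m=imaging.camera_model(n); d=m["R"].T@np.linalg.solve(m["intrinsics"],[uv[0],uv[1],1]); c=-m["R"].T@m["t"]
    return c+d*(z-c[2])/d[2]
def tri(top,side):
    f=lambda X:np.r_[proj("top",X)-top,proj("side",X)-side]
    s=least_squares(f,[500,0,20]); return s.x.round(1),np.abs(s.fun).max().round(2)
E
python3 - <<'E'
from h import *
crop("top",180,155,280,145,2.85,"topc.png")
crop("side",165,145,250,218,2.75,"sidec.png")
E
```

```text
(no output)
```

View pics/topc.png

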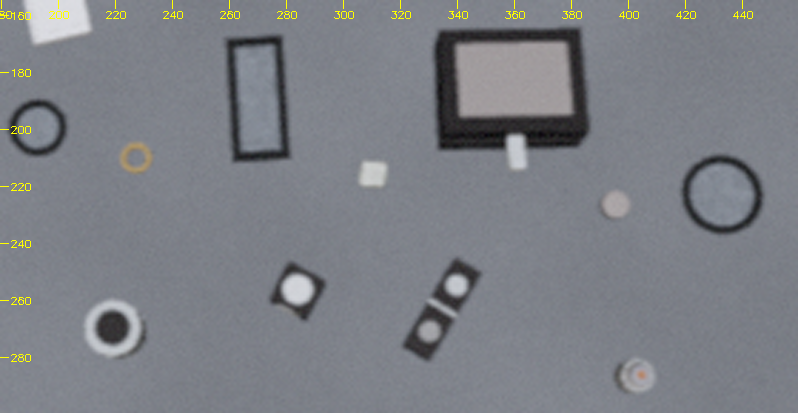

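View pics/sidec.png

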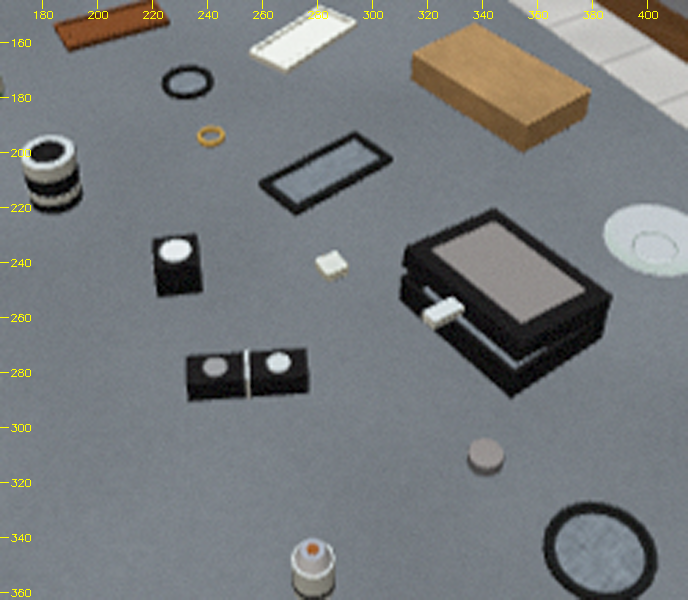

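The crops show one set of parts that fits the text. The wide ring at top (722,195) and side (600,551) is the adapter's dish. The small black ring at (38,128) and (188,82) is the objective's, since the orange ring is too small and not black. The black tray at (258,99) and (326,172) is the slider's, since the others are brown and white. The lid is slightly ajar.

Run:
```python
from h import *
T=lambda p:np.array([180+p[0]/2.85-.5,155+p[1]/2.85-.5]); S=lambda p:np.array([165+p[0]/2.75-.5,145+p[1]/2.75-.5])
P=dict(adapter=((113,327),(47,152)),cubewin=((297,290),(176,250)),sl_metal=((429,331),(215,367)),sl_clear=((457,286),(279,362)),
obj=((641,375),(312,549)),wide=((722,195),(600,551)),narrow=((38,128),(188,82)),
trA=((226,39),(356,133)),trB=((281,37),(392,158)),trC=((290,157),(296,213)),trD=((234,161),(260,183)),
tab=((516,150),(443,312)),lidBL=((437,32),(493,210)),lidBR=((579,30),(610,297)),lidFL=((440,136),(405,257)),insA=((457,42),(490,222)),insB=((571,41),(585,290)),insC=((574,116),(521,323)),insD=((459,117),(430,252)))
for k,(a,b) in P.items():print(k,*tri(T(a),S(b)))
for k,z in(("wide",8),("narrow",8),("trA",8),("trB",8),("trC",8),("trD",8),("adapter",54),("obj",44),("cubewin",34),("sl_metal",22),("sl_clear",22)):
    a,b=P[k];print(k,onz("top",T(a),z).round(1),onz("side",S(b),z).round(1))
for q in((292,262),(326,283),(304,320),(271,301)):print("cube c",onz("top",T(q),34).round(1))
for q in((458,259),(481,274),(428,361),(403,346)):print("sl c",onz("top",T(q),22).round(1))
```

```text
adapter [380.5 212.3  54.1] 0.25
cubewin [432.7  57.2  34.4] 0.16
sl_metal [409.5 -63.1  22. ] 0.15
sl_clear [452.5 -84.5  23.7] 0.06
obj [ 389.1 -247.2   44.8] 0.2
wide [ 564.5 -322.3    5.2] 0.02
narrow [560.  312.9   4.9] 0.08
trA [664.  149.4   4.7] 0.04
trB [671.7  97.8   5.6] 0.13
trC [557.3  77.3   4. ] 0.14
trD [547.6 128.2   6.6] 0.08
tab [ 575.  -123.6   48.3] 0.54
lidBL [679.6 -44.8  44.3] 0.03
lidBR [ 694.8 -173.3   45.5] 0.1
lidFL [583.3 -56.   45.7] 0.27
insA [666.6 -61.6  50.9] 1.25
insB [ 678.5 -164.1   54.2] 0.92
insC [ 609.4 -171.1   60.9] 0.17
insD [598.6 -69.9  55.6] 0.27
wide [ 563.9 -321.5    8. ] [ 562.9 -323.4    8. ]
narrow [559.1 312.3   8. ] [558.6 308.7   8. ]
trA [663.1 149.1   8. ] [661.6 145.7   8. ]
trB [670.6  97.9   8. ] [670.4  95.3   8. ]
trC [556.9  77.1   8. ] [554.8  73.3   8. ]
trD [547.6 128.    8. ] [546.7 126.7   8. ]
adapter [381.2 212.2  54. ] [379.9 212.5  54. ]
obj [ 389.7 -247.6   44. ] [ 389.1 -246.7   44. ]
cubewin [432.4  57.3  34. ] [433.2  57.6  34. ]
sl_metal [409.9 -63.2  22. ] [409.2 -63.1  22. ]
sl_clear [452.6 -84.7  22. ] [453.3 -83.3  22. ]
cube c [456.7  64.4  34. ]
cube c [441.3  32.4  34. ]
cube c [406.7  48.4  34. ]
cube c [420.2  79.2  34. ]
sl c [476.9 -83.6  22. ]
sl c [ 465.6 -105.2   22. ]
sl c [383.4 -64.7  22. ]
sl c [394.2 -41.4  22. ]
```

The measured heights match the text: adapter 54.1, cube 34.4, slider 22 to 24, objective 44.8. The positions are consistent and all within reach. Next is a planner to convert targets into tool-frame shifts.

```bash
cat > p.py <<'E'
import sys, numpy as np
from scipy.spatial.transform import Rotation as R
from rig import arm
# args: x y z [direction of tool y, deg] ; shifts in mm in tool axes as they stand, turn in units of 0.1 rad
def go(x,y,z,a=None,p=None):
    s=arm.state(); r=R.from_rotvec(s["eef_rot"]).as_matrix()
    cur=np.degrees(np.arctan2(r[1,1],r[0,1])); d=r.T@(np.array([x,y,z])-s["eef_pos"])
    ph=0 if a is None else -(((a-cur)+90)%180-90)
    print("t %.1f pos"%s["t"],s["eef_pos"].round(1),"yaw %.1f"%cur,"SHIFT",d.round(1),"TURN %.2f"%np.radians(ph*10),"open %.1f grip %.1f"%(s["opening"],s["grasp_force"]),"F",s["wrist_force"].round(1),"tilt",r[:,2].round(3),"q",s["joint_pos"].round(2))
if __name__=="__main__": go(*map(float,sys.argv[1:]))
E
python3 p.py 380.5 212.3 11
```

```text
t 0.2 pos [215.2 586.4 222.2] yaw 69.8 SHIFT [-284.1 -294.   211.5] TURN 0.00 open 87.7 grip 0.0 F [-0.2  0.2  0.4] tilt [-0.    -0.001 -1.   ] q [ 1.2   0.42  1.63 -0.    1.09 -0.02]
```

jog_arm --plan '[-0.028, -0.029, 0.01, 0, 1, -0.029, -0.029, 0.01, 0, 1, -0.028, -0.03, 0.01, 0, 1, -0.029, -0.029, 0.01, 0, 1, -0.028, -0.03, 0.01, 0, 1]' --newtons 25

```text
t: 0.7
eef_pos: [298.4, 398.4, 172.3]
eef_rot: [0.549, 3.093, 0.0]
wrist_force: [0.8, -0.3, 0.1]
opening: 87.7
grasp_force: 0.0
```

jog_arm --plan '[-0.028, -0.029, 0.01, 0, 1, -0.029, -0.029, 0.01, 0, 1, -0.028, -0.03, 0.01, 0, 1, -0.029, -0.029, 0.01, 0, 1, -0.028, -0.03, 0.01, 0, 1]'

```text
t: 1.2
eef_pos: [381.3, 211.5, 122.5]
eef_rot: [0.549, 3.093, 0.001]
wrist_force: [1.2, -0.3, 0.6]
opening: 87.5
grasp_force: 0.0
```

jog_arm --plan '[0, 0, 0.01, 0, 1, 0, 0, 0, 0, 1, 0, 0, 0, 0, 1]'

```text
t: 1.5
eef_pos: [380.5, 213.5, 112.7]
eef_rot: [-0.549, -3.093, 0.0]
wrist_force: [0.1, 0.5, -0.3]
opening: 87.8
grasp_force: 0.0
```

```bash
python3 p.py 380.5 212.3 11
```

```text
t 1.5 pos [380.5 213.5 112.7] yaw 69.9 SHIFT [ -0.5  -1.1 101.7] TURN 0.00 open 87.8 grip 0.0 F [ 0.1  0.5 -0.3] tilt [-0.  0. -1.] q [ 0.48  0.33  2.11  0.    0.7  -0.74]
```

jog_arm --plan '[0, -0.001, 0.035, 0, 1, 0, 0, 0.035, 0, 1, 0, 0, 0.025, 0, 1, 0, 0, 0.007, 0, 1, 0, 0, 0, 0, 1]'

```text
t: 2.0
eef_pos: [379.7, 212.7, 10.3]
eef_rot: [-0.547, -3.093, 0.001]
wrist_force: [-0.1, 0.2, 0.4]
opening: 87.7
grasp_force: 0.0
```

jog_arm --plan '[0, 0, 0, 0, -1, 0, 0, 0, 0, -1, 0, 0, 0, 0, -1, 0, 0, 0, 0, -1, 0, 0, 0, 0, -1]'

```text
t: 2.5
eef_pos: [380.6, 212.0, 11.1]
eef_rot: [0.55, 3.092, 0.001]
wrist_force: [-0.0, -0.3, -0.3]
opening: 51.2
grasp_force: 0.1
```

jog_arm --plan '[0, 0, 0, 0, -1, 0, 0, 0, 0, -1, 0, 0, 0, 0, -1]'

```text
t: 2.8
eef_pos: [380.7, 212.1, 11.1]
eef_rot: [0.55, 3.092, 0.001]
wrist_force: [-0.9, 0.3, 6.1]
opening: 47.5
grasp_force: 25.0
```

```bash
python3 p.py 563.7 -322.2 94
```

```text
t 2.8 pos [380.7 212.1  11.1] yaw 69.8 SHIFT [-356.  -438.4  -83. ] TURN 0.00 open 47.5 grip 25.0 F [-0.9  0.3  6.1] tilt [ 0.001  0.    -1.   ] q [ 0.48  0.55  2.14  0.    0.45 -0.74]
```

jog_arm --plan '[0, 0, -0.02, 0, -1, 0, 0, -0.035, 0, -1, 0, 0, -0.035, 0, -1, -0.012, -0.015, -0.01, 0, -1, -0.026, -0.032, 0, 0, -1]'

```text
t: 3.3
eef_pos: [400.9, 155.8, 112.5]
eef_rot: [0.544, 3.091, 0.004]
wrist_force: [1.6, -0.1, -2.1]
opening: 47.9
grasp_force: 25.0
```

jog_arm --plan '[-0.026, -0.032, 0, 0, -1, -0.026, -0.032, 0, 0, -1, -0.026, -0.032, 0, 0, -1, -0.026, -0.032, 0, 0, -1, -0.026, -0.032, 0, 0, -1]'

```text
t: 3.8
eef_pos: [466.5, -42.1, 110.5]
eef_rot: [-0.55, -3.092, 0.0]
wrist_force: [1.5, 0.7, -1.6]
opening: 47.8
grasp_force: 25.0
```

jog_arm --plan '[-0.026, -0.032, 0, 0, -1, -0.026, -0.032, 0, 0, -1, -0.026, -0.032, 0, 0, -1, -0.026, -0.032, 0, 0, -1, -0.026, -0.032, 0, 0, -1]'

```text
t: 4.3
eef_pos: [533.2, -236.9, 110.2]
eef_rot: [-0.55, -3.092, -0.001]
wrist_force: [0.4, 0.3, -1.9]
opening: 47.5
grasp_force: 25.0
```

jog_arm --plan '[-0.026, -0.032, 0, 0, -1, -0.02, -0.025, 0, 0, -1, -0.012, -0.014, 0, 0, -1, 0, 0, 0, 0, -1, 0, 0, 0, 0, -1]'

```text
t: 4.8
eef_pos: [562.6, -321.5, 109.8]
eef_rot: [-0.551, -3.091, -0.001]
wrist_force: [0.5, 1.3, -2.0]
opening: 47.6
grasp_force: 25.0
```

```bash
python3 p.py 563.7 -322.2 14
python3 - <<'E'
from h import *
crop("side",300,250,180,130,4.4,"place1.png")
E
```

```text
t 4.8 pos [ 562.6 -321.5  109.8] yaw 69.8 SHIFT [-1.5 -0.4 95.8] TURN 0.00 open 47.6 grip 25.0 F [ 0.5  1.3 -2. ] tilt [-0.002  0.001 -1.   ] q [-0.54  0.59  1.64  0.    0.91 -1.76]
```

jog_arm --plan '[-0.001, 0, 0.035, 0, -1, 0, 0, 0.03, 0, -1, 0, 0, 0.015, 0, -1, 0, 0, 0.01, 0, -1, 0, 0, 0.003, 0, -1]'

```text
t: 5.35
eef_pos: [564.2, -321.6, 17.1]
eef_rot: [-0.549, -3.092, -0.001]
wrist_force: [0.9, 0.1, -0.8]
opening: 48.0
grasp_force: 25.0
```

jog_arm --plan '[0, 0, 0.001, 0, -1, 0, 0, 0.001, 0, -1, 0, 0, 0, 0, -1]'

```text
t: 5.65
eef_pos: [565.1, -322.6, 16.6]
eef_rot: [0.55, 3.092, -0.001]
wrist_force: [-0.2, 0.0, -1.9]
opening: 47.4
grasp_force: 25.0
```

jog_arm --plan '[0, 0, 0.001, 0, -1, 0, 0, 0, 0, -1]'

```text
t: 5.85
eef_pos: [564.6, -322.4, 15.0]
eef_rot: [0.55, 3.093, -0.0]
wrist_force: [0.1, 1.6, -0.6]
opening: 47.8
grasp_force: 25.0
```

jog_arm --plan '[0, 0, 0.001, 0, -1, 0, 0, 0, 0, -1]'

```text
t: 6.05
eef_pos: [564.7, -322.4, 14.1]
eef_rot: [0.55, 3.093, -0.0]
wrist_force: [-1.5, 0.0, 2.7]
opening: 47.6
grasp_force: 25.0
```

jog_arm --plan '[0, 0, 0.0005, 0, -1, 0, 0, 0, 0, -1]'

```text
t: 6.25
eef_pos: [564.7, -322.4, 14.1]
eef_rot: [0.55, 3.093, -0.0]
wrist_force: [-2.6, 1.2, 7.3]
opening: 47.1
grasp_force: 25.0
```

jog_arm --plan '[0, 0, 0, 0, 0.6, 0, 0, 0, 0, 0.6, 0, 0, 0, 0, 0.6, 0, 0, 0, 0, 0.6, 0, 0, 0, 0, 0.6]'

```text
t: 6.75
eef_pos: [564.5, -322.3, 13.0]
eef_rot: [-0.55, -3.093, -0.0]
wrist_force: [-0.0, 0.7, 0.2]
opening: 69.8
grasp_force: 0.0
```

jog_arm --plan '[0, 0, -0.02, 0, 0.6, 0, 0, -0.035, 0, 0.6, 0, 0, -0.035, 0, 0.6, 0, 0, 0, 0, 0.6]'

```text
t: 7.15
eef_pos: [567.4, -323.9, 108.1]
eef_rot: [0.548, 3.086, -0.005]
wrist_force: [0.7, 0.3, 0.4]
opening: 70.3
grasp_force: 0.0
```

```bash
python3 p.py 389.2 -247.2 10
python3 - <<'E'
from h import *
crop("side",300,250,180,130,4.4,"place1.png")
E
```

```text
t 7.2 pos [ 567.4 -323.9  108.1] yaw 69.8 SHIFT [194.5  10.8  96.5] TURN 0.00 open 70.3 grip 0.0 F [0.7 0.3 0.4] tilt [ 0.007 -0.004 -1.   ] q [-0.54  0.6   1.64  0.    0.9  -1.76]
```

View pics/place1.png

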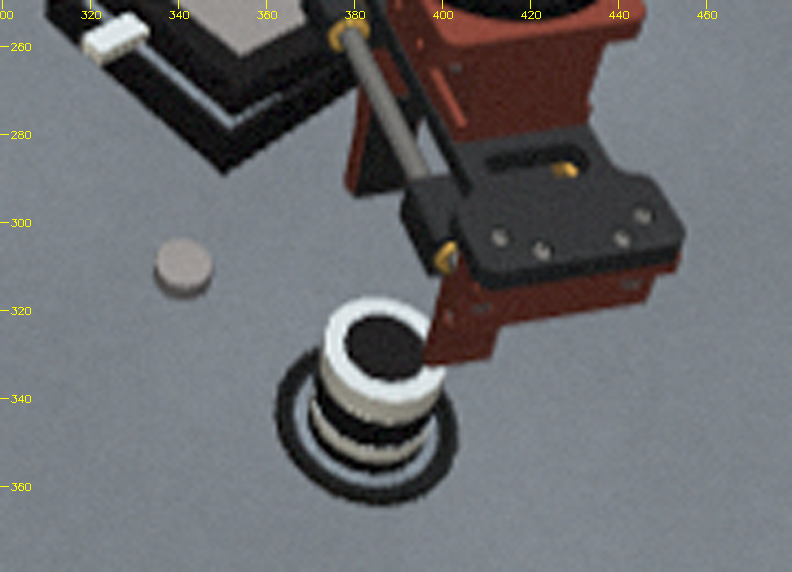

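The adapter stands in the wide dish, upright, at about (375,410) in this crop. Next is the objective.

jog_arm --plan '[0.038, 0.002, 0.005, 0, 0.6, 0.038, 0.002, 0.005, 0, 0.6, 0.038, 0.002, 0.005, 0, 0.6, 0.038, 0.002, 0.005, 0, 0.6, 0.038, 0.002, 0.005, 0, 0.6]'

```text
t: 7.7
eef_pos: [387.4, -246.2, 77.0]
eef_rot: [-0.549, -3.091, -0.001]
wrist_force: [0.3, -0.4, -0.8]
opening: 70.5
grasp_force: 0.0
```

jog_arm --plan '[0, 0, 0.01, 0, 0.6, 0, 0, 0, 0, 0.6, 0, 0, 0, 0, 0.6]'

```text
t: 8.0
eef_pos: [390.6, -248.0, 67.8]
eef_rot: [0.55, 3.093, -0.0]
wrist_force: [-0.1, -1.1, -0.8]
opening: 70.7
grasp_force: 0.0
```

```bash
python3 p.py 389.2 -247.2 10
```

```text
t 8.0 pos [ 390.6 -248.    67.8] yaw 69.8 SHIFT [ 1.7  0.3 57.8] TURN 0.00 open 70.7 grip 0.0 F [-0.1 -1.1 -0.8] tilt [ 0. -0. -1.] q [-0.59  0.45  2.07  0.    0.61 -1.81]
```

jog_arm --plan '[0.001, 0, 0.025, 0, 0.6, 0, 0, 0.02, 0, 0.6, 0, 0, 0.01, 0, 0.6, 0, 0, 0.003, 0, 0.6, 0, 0, 0, 0, 0.6]'

```text
t: 8.5
eef_pos: [389.1, -247.3, 10.1]
eef_rot: [-0.55, -3.093, -0.0]
wrist_force: [-0.0, 0.2, 1.3]
opening: 70.2
grasp_force: 0.0
```

jog_arm --plan '[0, 0, 0, 0, -1, 0, 0, 0, 0, -1, 0, 0, 0, 0, -1, 0, 0, 0, 0, -1, 0, 0, 0, 0, -1]' --newtons 20

```text
t: 9.0
eef_pos: [388.8, -247.2, 10.4]
eef_rot: [0.55, 3.093, -0.0]
wrist_force: [1.1, -0.0, -0.4]
opening: 33.3
grasp_force: 0.0
```

jog_arm --plan '[0, 0, 0, 0, -1, 0, 0, 0, 0, -1, 0, 0, 0, 0, -1]'

```text
t: 9.3
eef_pos: [388.7, -247.1, 10.3]
eef_rot: [0.55, 3.093, -0.0]
wrist_force: [0.1, 0.8, 4.2]
opening: 27.6
grasp_force: 20.0
```

```bash
python3 p.py 559.2 311.5 13
```

```text
t 9.3 pos [ 388.7 -247.1   10.3] yaw 69.8 SHIFT [ 32.4 583.1  -2.7] TURN 0.00 open 27.6 grip 20.0 F [0.1 0.8 4.2] tilt [ 0. -0. -1.] q [-0.59  0.57  2.09  0.    0.48 -1.81]
```

jog_arm --plan '[0, 0, -0.02, 0, -1, 0, 0, -0.035, 0, -1, 0, 0, -0.035, 0, -1, 0.002, 0.02, -0.01, 0, -1, 0.002, 0.04, 0, 0, -1]'

```text
t: 9.8
eef_pos: [406.9, -190.8, 112.1]
eef_rot: [0.554, 3.088, -0.003]
wrist_force: [-0.1, 0.3, -0.9]
opening: 27.7
grasp_force: 20.0
```

jog_arm --plan '[0.002, 0.04, 0, 0, -1, 0.002, 0.04, 0, 0, -1, 0.002, 0.04, 0, 0, -1, 0.002, 0.04, 0, 0, -1, 0.002, 0.04, 0, 0, -1]'

```text
t: 10.3
eef_pos: [465.1, 3.5, 110.0]
eef_rot: [-0.55, -3.093, 0.0]
wrist_force: [1.2, 0.0, -0.3]
opening: 27.5
grasp_force: 20.0
```

jog_arm --plan '[0.002, 0.04, 0, 0, -1, 0.002, 0.04, 0, 0, -1, 0.002, 0.04, 0, 0, -1, 0.002, 0.04, 0, 0, -1, 0.002, 0.04, 0, 0, -1]'

```text
t: 10.8
eef_pos: [524.6, 194.7, 109.9]
eef_rot: [-0.549, -3.093, 0.001]
wrist_force: [0.6, 0.5, -0.6]
opening: 27.4
grasp_force: 20.0
```

jog_arm --plan '[0.002, 0.04, 0, 0, -1, 0.002, 0.04, 0, 0, -1, 0.004, 0.03, 0, 0, -1, 0.002, 0.013, 0, 0, -1, 0, 0, 0, 0, -1]'

```text
t: 11.3
eef_pos: [557.3, 312.9, 109.6]
eef_rot: [-0.547, -3.093, 0.001]
wrist_force: [0.1, 0.2, -0.8]
opening: 27.9
grasp_force: 20.0
```

jog_arm --plan '[0, 0, 0.02, 0, -1, 0, 0, 0, 0, -1, 0, 0, 0, 0, -1]'

```text
t: 11.6
eef_pos: [556.9, 310.3, 89.9]
eef_rot: [-0.551, -3.091, 0.002]
wrist_force: [0.3, 0.9, -0.3]
opening: 27.4
grasp_force: 20.0
```

```bash
python3 p.py 559.2 311.5 13
```

```text
t 11.6 pos [556.9 310.3  89.9] yaw 69.8 SHIFT [-1.8  2.1 76.9] TURN 0.00 open 27.4 grip 20.0 F [ 0.3  0.9 -0.3] tilt [-0.002 -0.001 -1.   ] q [ 0.49  0.61  1.67 -0.    0.86 -0.73]
```

jog_arm --plan '[-0.002, 0.002, 0.03, 0, -1, 0, 0, 0.025, 0, -1, 0, 0, 0.013, 0, -1, 0, 0, 0.006, 0, -1, 0, 0, 0, 0, -1]'

```text
t: 12.1
eef_pos: [560.1, 312.7, 16.1]
eef_rot: [-0.55, -3.093, 0.001]
wrist_force: [-0.0, 0.1, -0.7]
opening: 27.5
grasp_force: 20.0
```

jog_arm --plan '[0, 0, 0, 0, -1, 0, 0, 0.001, 0, -1, 0, 0, 0, 0, -1]'

```text
t: 12.4
eef_pos: [560.6, 313.4, 16.0]
eef_rot: [0.55, 3.092, 0.001]
wrist_force: [0.1, 0.3, -0.6]
opening: 27.3
grasp_force: 20.0
```

jog_arm --plan '[0, 0, 0.001, 0, -1, 0, 0, 0, 0, -1]'

```text
t: 12.6
eef_pos: [560.2, 313.2, 14.3]
eef_rot: [0.55, 3.093, 0.0]
wrist_force: [-0.3, 0.4, -1.4]
opening: 27.7
grasp_force: 20.0
```

jog_arm --plan '[0.001, 0, 0.001, 0, -1, 0, 0, 0, 0, -1]'

```text
t: 12.8
eef_pos: [559.5, 313.6, 13.4]
eef_rot: [0.549, 3.093, 0.0]
wrist_force: [0.9, -0.6, 1.4]
opening: 27.7
grasp_force: 20.0
```

jog_arm --plan '[0, 0, 0.0005, 0, -1, 0, 0, 0, 0, -1]'

```text
t: 13.0
eef_pos: [559.5, 313.5, 13.3]
eef_rot: [0.55, 3.093, 0.0]
wrist_force: [-1.1, -0.5, 6.2]
opening: 27.3
grasp_force: 20.0
```

jog_arm --plan '[0, 0, 0, 0, 0.3, 0, 0, 0, 0, 0.3, 0, 0, 0, 0, 0.3, 0, 0, 0, 0, 0.3, 0, 0, 0, 0, 0.3]'

```text
t: 13.5
eef_pos: [559.2, 313.5, 12.5]
eef_rot: [-0.55, -3.093, 0.0]
wrist_force: [0.3, 1.0, 0.2]
opening: 57.4
grasp_force: 0.0
```

jog_arm --plan '[0, 0, -0.02, 0, 0.3, 0, 0, -0.035, 0, 0.3, 0, 0, -0.035, 0, 0.3, 0, 0, 0, 0, 0.3, 0, 0, 0, 0, 0.3]'

```text
t: 14.0
eef_pos: [559.6, 313.7, 103.4]
eef_rot: [0.549, 3.092, 0.002]
wrist_force: [0.0, 0.3, -0.3]
opening: 57.3
grasp_force: 0.0
```

```bash
python3 p.py 430.8 -73.8 8 63.5
python3 - <<'E'
from h import *
crop("side",160,120,150,110,4.4,"place2.png")
E
```

```text
t 14.0 pos [559.6 313.7 103.4] yaw 69.8 SHIFT [ -12.5 -408.3   94.9] TURN 1.11 open 57.3 grip 0.0 F [ 0.   0.3 -0.3] tilt [ 0.002  0.001 -1.   ] q [ 0.49  0.59  1.66 -0.    0.88 -0.73]
```

View pics/place2.png

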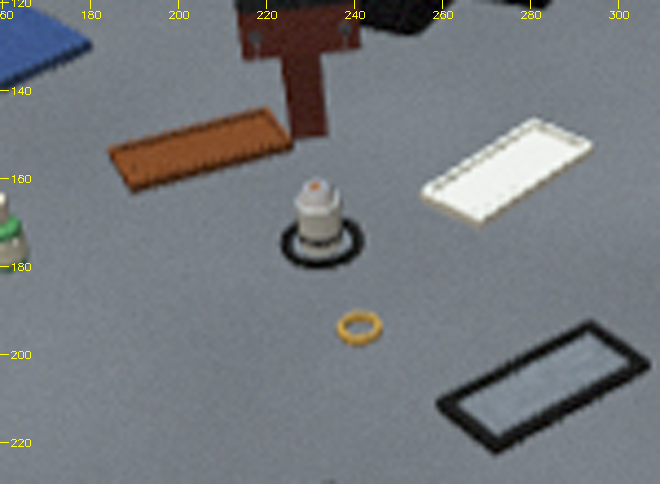

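The objective stands upright in the narrow dish at about (320,240). The slider comes next.

jog_arm --plan '[-0.001, -0.03, 0, 0, 0.3, -0.001, -0.04, 0, 0, 0.3, -0.001, -0.04, 0, 0, 0.3, -0.001, -0.04, 0, 0, 0.3, -0.001, -0.04, 0, 0, 0.3]'

```text
t: 14.55
eef_pos: [496.5, 131.8, 101.1]
eef_rot: [-0.549, -3.09, 0.002]
wrist_force: [1.4, -0.2, -0.1]
opening: 57.0
grasp_force: 0.0
```

jog_arm --plan '[-0.001, -0.04, 0, 0, 0.3, -0.001, -0.04, 0, 0, 0.3, -0.001, -0.04, 0, 0, 0.3, -0.001, -0.04, 0, 0, 0.3, -0.001, -0.04, 0, 0, 0.3]'

```text
t: 15.05
eef_pos: [432.4, -57.2, 101.4]
eef_rot: [-0.549, -3.09, 0.0]
wrist_force: [0.2, -0.6, 0.5]
opening: 57.3
grasp_force: 0.0
```

jog_arm --plan '[-0.002, -0.018, 0.02, 0, 0.3, 0, 0, 0.02, 0.6, 0.3, 0, 0, 0.015, 0.5, 0.3, 0, 0, 0, 0, 0.3, 0, 0, 0, 0, 0.3]'

```text
t: 15.55
eef_pos: [429.0, -73.5, 46.9]
eef_rot: [-0.716, -3.056, 0.0]
wrist_force: [-0.0, -0.2, 0.4]
opening: 56.7
grasp_force: 0.0
```

```bash
python3 p.py 430.8 -73.8 8 63.5
```

```text
t 15.6 pos [429.  -73.5  46.9] yaw 63.6 SHIFT [-1.9  0.5 38.9] TURN 0.02 open 56.7 grip 0.0 F [-0.  -0.2  0.4] tilt [-0.003  0.001 -1.   ] q [-0.2   0.47  2.14 -0.    0.54 -1.31]
```

jog_arm --plan '[-0.001, 0, 0.02, 0, 0.3, 0, 0, 0.014, 0, 0.3, 0, 0, 0.005, 0, 0.3, 0, 0, 0, 0, 0.3, 0, 0, 0, 0, -1]'

```text
t: 16.05
eef_pos: [431.2, -74.0, 9.2]
eef_rot: [0.718, 3.058, 0.0]
wrist_force: [0.7, 0.1, 0.1]
opening: 52.1
grasp_force: 0.0
```

jog_arm --plan '[0, 0, 0, 0, -1, 0, 0, 0, 0, -1, 0, 0, 0, 0, -1, 0, 0, 0, 0, -1, 0, 0, 0, 0, -1]'

```text
t: 16.55
eef_pos: [431.2, -74.2, 9.1]
eef_rot: [0.719, 3.057, 0.0]
wrist_force: [0.1, 1.3, 6.4]
opening: 27.6
grasp_force: 20.0
```

jog_arm --plan '[0, 0, 0, 0, -1, 0, 0, 0, 0, -1]'

```text
t: 16.75
eef_pos: [431.2, -74.2, 9.1]
eef_rot: [0.719, 3.057, 0.0]
wrist_force: [-1.3, 0.4, 6.6]
opening: 28.0
grasp_force: 20.0
```

```bash
python3 p.py 609.5 112.5 12 100.2
```

```text
t 16.8 pos [431.2 -74.2   9.1] yaw 63.5 SHIFT [-76.5 246.6  -2.8] TURN -6.40 open 28.0 grip 20.0 F [-1.3  0.4  6.6] tilt [ 0.001 -0.    -1.   ] q [-0.2   0.56  2.14  0.    0.44 -1.31]
```

jog_arm --plan '[0, 0, -0.02, 0, -1, 0, 0, -0.03, 0, -1, 0, 0, -0.03, 0, -1, -0.006, 0.02, 0, 0, -1, -0.011, 0.036, 0, 0, -1]'

```text
t: 17.25
eef_pos: [470.5, -32.1, 89.6]
eef_rot: [0.723, 3.057, -0.0]
wrist_force: [0.2, -0.8, -1.2]
opening: 27.6
grasp_force: 20.0
```

jog_arm --plan '[-0.011, 0.036, 0, 0, -1, -0.011, 0.036, 0, 0, -1, -0.011, 0.036, 0, 0, -1, -0.011, 0.036, 0, 0, -1, -0.011, 0.036, 0, 0, -1]'

```text
t: 17.75
eef_pos: [600.8, 106.3, 88.3]
eef_rot: [-0.718, -3.057, 0.001]
wrist_force: [0.1, -0.2, -1.6]
opening: 28.1
grasp_force: 20.0
```

jog_arm --plan '[-0.004, 0.011, 0, -0.4, -1, 0, 0, 0, -1, -1, 0, 0, 0, -1, -1, 0, 0, 0, -1, -1, 0, 0, 0, -1, -1]'

```text
t: 18.25
eef_pos: [607.9, 112.6, 88.1]
eef_rot: [-0.027, -3.14, 0.001]
wrist_force: [0.6, 0.2, -1.7]
opening: 27.7
grasp_force: 20.0
```

jog_arm --plan '[0, 0, 0.015, -1, -1, 0, 0, 0.02, -1, -1, 0, 0, 0, 0, -1, 0, 0, 0, 0, -1]'

```text
t: 18.65
eef_pos: [608.1, 112.7, 53.4]
eef_rot: [0.275, -3.128, 0.0]
wrist_force: [-0.1, 0.8, -0.5]
opening: 27.9
grasp_force: 20.0
```

```bash
python3 p.py 609.5 112.5 13 100.2
```

```text
t 18.6 pos [608.1 112.7  53.4] yaw 100.1 SHIFT [-1.4 -0.5 40.4] TURN -0.02 open 27.9 grip 20.0 F [-0.1  0.8 -0.5] tilt [-0.002 -0.    -1.   ] q [ 0.16  0.64  1.73 -0.    0.77 -1.58]
```

jog_arm --plan '[-0.001, 0, 0.02, 0, -1, 0, 0, 0.012, 0, -1, 0, 0, 0.004, 0, -1, 0, 0, 0, 0, -1, 0, 0, 0, 0, -1]'

```text
t: 19.15
eef_pos: [610.2, 113.4, 18.2]
eef_rot: [-0.279, 3.129, 0.0]
wrist_force: [0.5, -0.7, -0.9]
opening: 27.7
grasp_force: 20.0
```

jog_arm --plan '[0, 0, 0.001, 0, -1, 0, 0, 0.001, 0, -1, 0, 0, 0, 0, -1]'

```text
t: 19.45
eef_pos: [610.0, 113.3, 15.9]
eef_rot: [-0.279, 3.129, -0.0]
wrist_force: [-0.9, 1.0, -0.4]
opening: 27.7
grasp_force: 20.0
```

jog_arm --plan '[0, 0, 0.001, 0, -1, 0, 0, 0, 0, -1]'

```text
t: 19.65
eef_pos: [609.8, 113.3, 14.6]
eef_rot: [0.28, -3.129, 0.0]
wrist_force: [-0.8, 0.4, -1.5]
opening: 27.8
grasp_force: 20.0
```

jog_arm --plan '[0, 0, 0.001, 0, -1, 0, 0, 0, 0, -1]'

```text
t: 19.85
eef_pos: [609.8, 113.3, 13.5]
eef_rot: [0.279, -3.129, 0.0]
wrist_force: [-0.2, -0.5, -1.0]
opening: 28.0
grasp_force: 20.0
```

jog_arm --plan '[0, 0, 0.0005, 0, -1, 0, 0, 0, 0, -1]'

```text
t: 20.05
eef_pos: [609.9, 113.3, 13.2]
eef_rot: [-0.279, 3.129, 0.0]
wrist_force: [0.4, 0.4, -1.3]
opening: 28.1
grasp_force: 20.0
```

jog_arm --plan '[0, 0, 0.0005, 0, -1, 0, 0, 0, 0, -1]'

```text
t: 20.25
eef_pos: [609.9, 113.3, 13.1]
eef_rot: [-0.28, 3.129, -0.0]
wrist_force: [-1.8, -0.6, 5.4]
opening: 27.9
grasp_force: 20.0
```

jog_arm --plan '[0, 0, 0, 0, 0.3, 0, 0, 0, 0, 0.3, 0, 0, 0, 0, 0.3, 0, 0, 0, 0, 0.3, 0, 0, 0, 0, 0.3]'

```text
t: 20.75
eef_pos: [609.9, 113.3, 12.6]
eef_rot: [0.28, -3.129, 0.0]
wrist_force: [-0.0, -0.3, -0.1]
opening: 56.9
grasp_force: 0.0
```

jog_arm --plan '[0, 0, -0.02, 0, 0.3, 0, 0, -0.04, 0, 0.3, 0, 0, -0.04, 0, 0.3, 0, 0, 0, 0, 0.3, 0, 0, 0, 0, 0.3]'

```text
t: 21.25
eef_pos: [610.5, 113.4, 113.7]
eef_rot: [-0.279, 3.127, 0.0]
wrist_force: [-0.8, 0.1, 0.0]
opening: 57.0
grasp_force: 0.0
```

```bash
python3 p.py 566.9 -123.5 32 96.8
python3 - <<'E'
from h import *
E
```

```text
t 21.2 pos [610.5 113.4 113.7] yaw 100.2 SHIFT [  85.1 -225.5   81.5] TURN 0.60 open 57.0 grip 0.0 F [-0.8  0.1  0. ] tilt [ 0.002  0.    -1.   ] q [ 0.16  0.55  1.71 -0.    0.88 -1.58]
```

jog_arm --plan '[0.014, -0.036, 0, 0.3, 0.3, 0.014, -0.038, 0, 0.3, 0.3, 0.014, -0.038, 0, 0, 0.3, 0.014, -0.038, 0, 0, 0.3, 0.014, -0.038, 0, 0, 0.3]'

```text
t: 21.75
eef_pos: [564.2, -83.6, 110.9]
eef_rot: [0.186, -3.133, -0.001]
wrist_force: [0.5, -0.7, -0.6]
opening: 57.0
grasp_force: 0.0
```

jog_arm --plan '[0.015, -0.038, 0, 0, 0.3, 0, 0, 0, 0, 0.3, 0, 0, 0, 0, 0.3, 0, 0, 0, 0, 0.3]'

```text
t: 22.15
eef_pos: [555.2, -121.0, 111.8]
eef_rot: [0.186, -3.135, -0.001]
wrist_force: [0.1, 0.3, -0.7]
opening: 57.0
grasp_force: 0.0
```

```bash
python3 p.py 566.9 -123.5 32 96.8
python3 - <<'E'
from h import *
crop("side",250,170,180,130,4.4,"tab.png")
E
```

```text
t 22.1 pos [ 555.2 -121.   111.8] yaw 96.8 SHIFT [-11.4  -3.9  79.7] TURN -0.00 open 57.0 grip 0.0 F [ 0.1  0.3 -0.7] tilt [-0.002  0.001 -1.   ] q [-0.24  0.49  1.83  0.    0.82 -1.93]
```

View pics/tab.png

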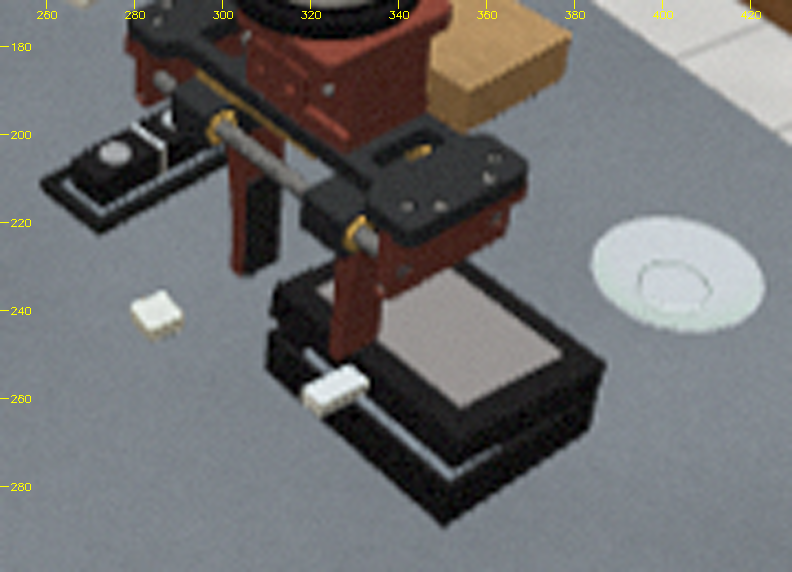

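The slider lies flat in the black tray, lined up with it, at about (135,155). The tab's top face has its tip edge near (312,398) and its base near (357,373). I'll triangulate those two points.

Run:
```python
from h import *
S=lambda p:np.array([250+p[0]/4.4-.5,170+p[1]/4.4-.5]);T=lambda p:np.array([180+p[0]/2.85-.5,155+p[1]/2.85-.5])
print(tri(T((517,168)),S((312,398))),tri(T((515,136)),S((357,373))))
for th in(0,.06,.1,.14):
    u=np.array([.9928,.1197])
    for r in(100,131):
        X=np.r_[np.array([685.5,-109.2])-u*(r*np.cos(th)-10.5*np.sin(th)),28+r*np.sin(th)+10.5*np.cos(th)]
        print(th,r,X.round(1),(proj("top",X)-T((517,168) if r>101 else (515,136))).round(1),(proj("side",X)-S((312,398) if r>101 else (357,373))).round(1))
```

```text
(array([ 559.2, -125.7,   52.3]), np.float64(0.04)) (array([ 588.1, -121.8,   50.6]), np.float64(0.2))
0 100 [ 586.2 -121.2   38.5] [-1.2  1.9] [-1.1  4.1]
0 131 [ 555.4 -124.9   38.5] [-1.3  2.5] [-2.  5.]
0.06 100 [ 587.  -121.1   44.5] [-0.8  1.1] [-0.6  1.9]
0.06 131 [ 556.3 -124.8   46.3] [-0.8  1.6] [-1.5  2.2]
0.1 100 [ 587.8 -121.    48.4] [-0.6  0.5] [-0.2  0.5]
0.1 131 [ 557.1 -124.7   51.5] [-0.5  0.8] [-1.1  0.3]
0.14 100 [ 588.6 -120.9   52.4] [-0.3 -0.2] [ 0.2 -1. ]
0.14 131 [ 558.2 -124.6   56.7] [-0.2  0. ] [-0.6 -1.6]
```

jog_arm --plan '[-0.013, -0.005, 0.01, 0, 0.1, 0, 0, 0.01, 0, 0.1, 0, 0, 0, 0, 0.1]'

```text
t: 22.5
eef_pos: [568.0, -124.0, 91.0]
eef_rot: [0.188, -3.133, -0.002]
wrist_force: [-0.2, -0.5, -0.1]
opening: 48.0
grasp_force: 0.0
```

```bash
python3 p.py 569.1 -124.2 34.5 96.8
```

```text
t 22.5 pos [ 568. -124.   91.] yaw 96.9 SHIFT [-1.3 -0.4 56.5] TURN 0.01 open 48.0 grip 0.0 F [-0.2 -0.5 -0.1] tilt [-0.003  0.001 -1.   ] q [-0.24  0.54  1.8   0.    0.8  -1.93]
```

jog_arm --plan '[0, 0, 0.025, 0, 0.1, 0, 0, 0.02, 0, 0.1, 0, 0, 0.01, 0, 0.1, 0, 0, 0.002, 0, 0.1, 0, 0, 0, 0, 0.1]'

```text
t: 23.0
eef_pos: [569.0, -125.1, 35.8]
eef_rot: [0.186, -3.136, -0.0]
wrist_force: [1.0, 0.2, 0.5]
opening: 48.4
grasp_force: 0.0
```

jog_arm --plan '[0, 0, 0, 0, -1, 0, 0, 0, 0, -1, 0, 0, 0, 0, -1, 0, 0, 0, 0, -1, 0, 0, 0, 0, -1]' --newtons 15

```text
t: 23.5
eef_pos: [569.1, -124.7, 35.9]
eef_rot: [-0.184, 3.136, 0.002]
wrist_force: [2.1, 2.9, 1.3]
opening: 13.6
grasp_force: 15.0
```

jog_arm --plan '[0, 0, 0, 0, -1, 0, 0, 0, 0, -1, 0, 0, 0, 0, -1]'

```text
t: 23.8
eef_pos: [569.0, -124.7, 35.7]
eef_rot: [0.186, -3.136, -0.001]
wrist_force: [0.5, 5.3, 1.8]
opening: 13.9
grasp_force: 15.0
```

```bash
python3 -c "
import numpy as np
f=np.linspace(.155,1.87,16);R=120.15
x=np.round(-R*np.cos(f)).astype(int);z=np.round(R*np.sin(f)).astype(int)
print([(int(-a),int(-b)) for a,b in zip(np.diff(x),np.diff(z))],x,z)"
```

```text
[(-3, -13), (-5, -13), (-5, -12), (-8, -12), (-8, -11), (-10, -10), (-11, -8), (-11, -7), (-13, -6), (-13, -5), (-13, -3), (-14, -1), (-13, 0), (-14, 2), (-13, 3)] [-119 -116 -111 -106  -98  -90  -80  -69  -58  -45  -32  -19   -5    8
   22   35] [ 19  32  45  57  69  80  90  98 105 111 116 119 120 120 118 115]
```

jog_arm --plan '[-0.003, 0, -0.013, 0, -1, -0.005, 0, -0.013, 0, -1, -0.005, 0, -0.012, 0, -1, 0, 0, 0, 0, -1]'

```text
t: 24.2
eef_pos: [582.9, -123.1, 75.9]
eef_rot: [-0.186, 3.135, 0.001]
wrist_force: [-0.7, 6.8, 0.9]
opening: 13.8
grasp_force: 15.0
```

jog_arm --plan '[-0.008, 0, -0.012, 0, -1, -0.008, 0, -0.011, 0, -1, 0, 0, 0, 0, -1]'

```text
t: 24.5
eef_pos: [599.3, -121.1, 99.0]
eef_rot: [-0.186, 3.134, 0.001]
wrist_force: [-1.0, 7.3, 1.1]
opening: 14.1
grasp_force: 15.0
```

jog_arm --plan '[-0.01, 0.001, -0.01, 0, -1, -0.011, 0, -0.008, 0, -1, -0.011, 0, -0.007, 0, -1, 0, 0, 0, 0, -1]'

```text
t: 24.9
eef_pos: [632.2, -116.9, 123.8]
eef_rot: [-0.186, 3.133, -0.001]
wrist_force: [-2.6, 3.1, 7.3]
opening: 14.1
grasp_force: 15.0
```

jog_arm --plan '[-0.013, 0, -0.006, 0, -1, -0.013, 0, -0.005, 0, -1, -0.013, 0, -0.003, 0, -1, 0, 0, 0, 0, -1]'

```text
t: 25.3
eef_pos: [670.0, -112.3, 136.3]
eef_rot: [-0.186, 3.134, -0.0]
wrist_force: [0.4, 3.1, 2.8]
opening: 13.8
grasp_force: 15.0
```

```bash
python3 p.py 569.1 -124.2 34.5 96.8
python3 - <<'E'
from h import *
crop("side",250,120,180,130,4.4,"lid.png")
E
```

```text
t 25.3 pos [ 670.  -112.3  136.3] yaw 96.8 SHIFT [101.9   0.2 101.6] TURN -0.00 open 13.8 grip 15.0 F [0.4 3.1 2.8] tilt [ 0.002 -0.    -1.   ] q [-0.18  0.6   1.56  0.    0.98 -1.87]
```

View pics/lid.png

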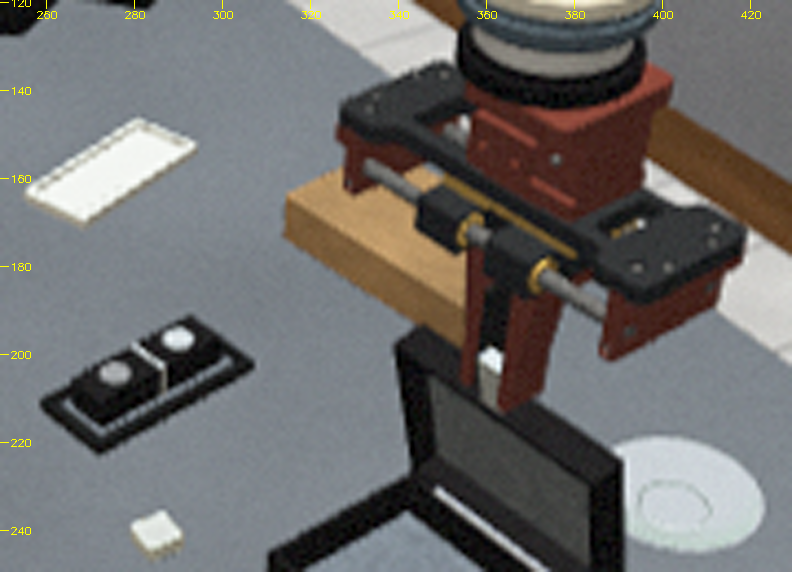

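The lid has swung up to nearly upright, with the tab held near (490,375) and the case empty inside. I'll continue past upright.

jog_arm --plan '[-0.014, 0, -0.001, 0, -1, -0.013, 0, 0, 0, -1, 0, 0, 0, 0, -1]'

```text
t: 25.65
eef_pos: [696.3, -109.1, 137.4]
eef_rot: [-0.186, 3.134, -0.0]
wrist_force: [-0.2, 3.6, 5.5]
opening: 14.0
grasp_force: 15.0
```

jog_arm --plan '[-0.014, 0, 0.002, 0, -1, -0.013, 0, 0.003, 0, -1, 0, 0, 0, 0, -1]'

```text
t: 25.95
eef_pos: [723.5, -105.8, 132.5]
eef_rot: [-0.186, 3.133, -0.0]
wrist_force: [1.1, 4.6, 6.2]
opening: 13.5
grasp_force: 15.0
```

jog_arm --plan '[0, 0, 0, 0, 0, 0, 0, 0, 0, 0, 0, 0, 0, 0, 0, 0, 0, -0.02, 0, 0, 0, 0, -0.03, 0, 0.3]'

```text
t: 26.45
eef_pos: [719.9, -106.4, 179.6]
eef_rot: [0.185, -3.131, -0.001]
wrist_force: [-0.1, -0.5, -0.7]
opening: 48.3
grasp_force: 0.0
```

jog_arm --plan '[0, 0, -0.01, 0, 0.3, 0, 0, 0, 0, 0.3, 0, 0, 0, 0, 0.3]'

```text
t: 26.75
eef_pos: [721.2, -106.3, 190.7]
eef_rot: [0.185, -3.135, -0.0]
wrist_force: [-0.2, -0.2, 0.4]
opening: 56.8
grasp_force: 0.0
```

```bash
python3 p.py 432.3 57 8 66
```

```text
t 26.8 pos [ 721.2 -106.3  190.7] yaw 96.8 SHIFT [267.5 196.1 183. ] TURN 5.37 open 56.8 grip 0.0 F [-0.2 -0.2  0.4] tilt [-0.001  0.    -1.   ] q [-0.16  0.61  1.4  -0.    1.14 -1.85]
```

jog_arm --plan '[0.02, 0.015, 0, 0, 0.3, 0.033, 0.025, 0, 0, 0.3, 0.033, 0.025, 0, 0, 0.3, 0.033, 0.025, 0, 0, 0.3, 0.033, 0.025, 0.01, 0, 0.3]'

```text
t: 27.25
eef_pos: [555.6, -9.3, 180.9]
eef_rot: [0.185, -3.136, -0.0]
wrist_force: [0.3, -0.7, -0.2]
opening: 57.2
grasp_force: 0.0
```

jog_arm --plan '[0.033, 0.025, 0.02, 0, 0.3, 0.033, 0.025, 0.02, 0, 0.3, 0.033, 0.02, 0.02, 0, 0.3, 0.017, 0.011, 0.02, 0.5, 0.3, 0, 0, 0.02, 1, 0.3]'

```text
t: 27.75
eef_pos: [428.0, 57.5, 79.9]
eef_rot: [-0.051, -3.136, 0.001]
wrist_force: [0.9, -0.2, -0.0]
opening: 57.5
grasp_force: 0.0
```

jog_arm --plan '[0, 0, 0.01, 1, 0.3, 0, 0, 0.01, 1, 0.3, 0, 0, 0, 1, 0.3, 0, 0, 0, 0.9, 0.3, 0, 0, 0, 0, 0.3]'

```text
t: 28.25
eef_pos: [431.4, 56.7, 60.6]
eef_rot: [-0.658, -3.069, 0.001]
wrist_force: [-0.5, 0.3, 0.3]
opening: 57.1
grasp_force: 0.0
```

```bash
python3 p.py 432.3 57 8 66
```

```text
t 28.2 pos [431.4  56.7  60.6] yaw 65.8 SHIFT [-0.8  0.7 52.6] TURN -0.04 open 57.1 grip 0.0 F [-0.5  0.3  0.3] tilt [-0.003 -0.    -1.   ] q [ 0.1   0.44  2.13 -0.    0.57 -1.04]
```

jog_arm --plan '[0, 0, 0.025, 0, 0.3, 0, 0, 0.02, 0, 0.3, 0, 0, 0.007, 0, 0.3, 0, 0, 0, 0, 0.3, 0, 0, 0, 0, -1]'

```text
t: 28.75
eef_pos: [432.6, 56.8, 9.9]
eef_rot: [-0.656, -3.072, 0.0]
wrist_force: [-0.1, -0.4, 0.5]
opening: 51.8
grasp_force: 0.0
```

jog_arm --plan '[0, 0, 0, 0, -1, 0, 0, 0, 0, -1, 0, 0, 0, 0, -1, 0, 0, 0, 0, -1, 0, 0, 0, 0, -1]' --newtons 20

```text
t: 29.25
eef_pos: [433.2, 56.9, 10.4]
eef_rot: [0.657, 3.071, 0.001]
wrist_force: [-0.4, -0.8, 7.2]
opening: 38.2
grasp_force: 19.8
```

```bash
python3 p.py 634 -116.2 12 96.8
python3 - <<'E'
from h import *
crop("top",310,130,110,82,7.2,"case.png")
E
```

```text
t 29.2 pos [433.2  56.9  10.4] yaw 65.8 SHIFT [-254.   -75.8   -1.4] TURN -5.40 open 38.2 grip 19.8 F [-0.4 -0.8  7.2] tilt [ 0.001  0.    -1.   ] q [ 0.1   0.56  2.14  0.    0.44 -1.05]
```

View pics/case.png

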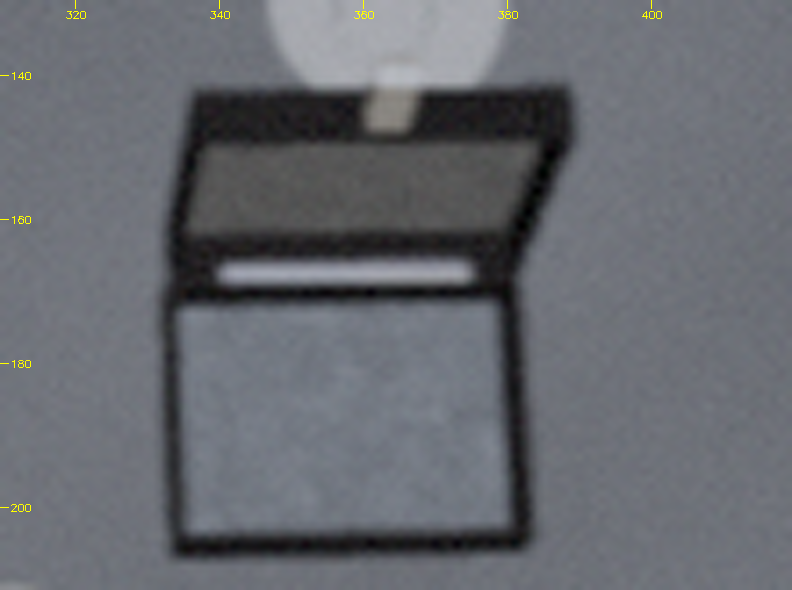

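The lid leans back open. The case rim runs from about (163,290) to (530,550), and the inside is clear. I'll check its centre.

```bash
python3 - <<'E'
from h import *
T=lambda p:np.array([310+p[0]/7.2-.5,130+p[1]/7.2-.5])
for q in((172,555),(532,548),(183,534),(512,530),(176,304),(500,298)):print(q,onz("top",T(q),28).round(1))
E
python3 p.py 635 -116 14 96.8
```

```text
(172, 555) [575.1 -57.   28. ]
(532, 548) [ 591.6 -185.8   28. ]
(183, 534) [583.2 -60.2  28. ]
(512, 530) [ 597.4 -178.2   28. ]
(176, 304) [668.8 -50.4  28. ]
(500, 298) [ 683.8 -168.1   28. ]
t 29.3 pos [433.2  56.9  10.3] yaw 65.8 SHIFT [-254.9  -75.2   -3.4] TURN -5.40 open 38.4 grip 19.8 F [-0.1  0.6  7.3] tilt [ 0.001  0.    -1.   ] q [ 0.1   0.56  2.14 -0.    0.44 -1.05]
```

jog_arm --plan '[0, 0, -0.02, 0, -1, 0, 0, -0.035, 0, -1, 0, 0, -0.035, 0, -1, -0.02, -0.006, 0, 0, -1, -0.036, -0.011, 0, 0, -1]'

```text
t: 29.8
eef_pos: [476.2, 18.9, 101.1]
eef_rot: [0.654, 3.072, 0.001]
wrist_force: [1.3, 0.1, -2.1]
opening: 38.6
grasp_force: 19.8
```

jog_arm --plan '[-0.036, -0.011, 0, 0, -1, -0.036, -0.011, 0, 0, -1, -0.036, -0.011, 0, 0, -1, -0.036, -0.011, 0, 0, -1, -0.036, -0.01, 0, 0, -1]'

```text
t: 30.3
eef_pos: [619.4, -105.7, 99.5]
eef_rot: [-0.658, -3.071, 0.0]
wrist_force: [0.7, 0.6, -1.6]
opening: 38.2
grasp_force: 19.8
```

jog_arm --plan '[-0.016, -0.004, 0, -0.4, -1, 0, 0, 0, -1, -1, 0, 0, 0, -1, -1, 0, 0, 0, -1, -1, 0, 0, 0, -1, -1]'

```text
t: 30.8
eef_pos: [631.3, -114.8, 99.3]
eef_rot: [0.035, -3.14, -0.0]
wrist_force: [0.2, -0.4, -1.7]
opening: 37.9
grasp_force: 19.8
```

jog_arm --plan '[0, 0, 0.02, -1, -1, 0, 0, 0, 0, -1, 0, 0, 0, 0, -1]'

```text
t: 31.1
eef_pos: [631.2, -114.6, 79.3]
eef_rot: [0.181, -3.135, -0.001]
wrist_force: [0.3, -0.0, -0.9]
opening: 38.2
grasp_force: 19.8
```

```bash
python3 p.py 633 -115 14.3 96.8
```

```text
t 31.1 pos [ 631.2 -114.6   79.3] yaw 96.6 SHIFT [-1.9 -0.6 65. ] TURN -0.03 open 38.2 grip 19.8 F [ 0.3 -0.  -0.9] tilt [-0.002  0.    -1.   ] q [-0.2   0.63  1.67  0.    0.85 -1.88]
```

jog_arm --plan '[0, 0, 0.025, 0, -1, 0, 0, 0.02, 0, -1, 0, 0, 0.012, 0, -1, 0, 0, 0.004, 0, -1, 0, 0, 0, 0, -1]'

```text
t: 31.6
eef_pos: [631.9, -114.7, 18.7]
eef_rot: [0.184, -3.136, -0.0]
wrist_force: [-0.7, -0.2, -0.5]
opening: 38.2
grasp_force: 19.8
```

jog_arm --plan '[0, 0, 0.001, 0, -1, 0, 0, 0.001, 0, -1, 0, 0, 0, 0, -1]'

```text
t: 31.9
eef_pos: [632.2, -114.8, 17.3]
eef_rot: [-0.185, 3.135, -0.0]
wrist_force: [0.1, -0.5, -1.4]
opening: 38.2
grasp_force: 19.8
```

jog_arm --plan '[0, 0, 0.001, 0, -1, 0, 0, 0, 0, -1]'

```text
t: 32.1
eef_pos: [631.9, -114.7, 15.8]
eef_rot: [-0.185, 3.136, -0.0]
wrist_force: [0.2, 0.3, -1.1]
opening: 38.2
grasp_force: 19.8
```

jog_arm --plan '[0, 0, 0.001, 0, -1, 0, 0, 0, 0, -1]'

```text
t: 32.3
eef_pos: [631.8, -114.7, 14.6]
eef_rot: [0.185, -3.136, -0.0]
wrist_force: [0.2, -0.1, -1.5]
opening: 38.3
grasp_force: 19.8
```

jog_arm --plan '[0, 0, 0.0005, 0, -1, 0, 0, 0, 0, -1]'

```text
t: 32.5
eef_pos: [631.8, -114.7, 14.4]
eef_rot: [0.186, -3.136, -0.0]
wrist_force: [-1.5, -0.1, 2.6]
opening: 38.6
grasp_force: 19.8
```

jog_arm --plan '[0, 0, 0.0005, 0, -1, 0, 0, 0, 0, -1]'

```text
t: 32.7
eef_pos: [631.8, -114.7, 14.4]
eef_rot: [0.186, -3.136, -0.0]
wrist_force: [-3.4, 0.4, 6.9]
opening: 38.0
grasp_force: 19.8
```

jog_arm --plan '[0, 0, 0, 0, 0.3, 0, 0, 0, 0, 0.3, 0, 0, 0, 0, 0.3, 0, 0, 0, 0, 0.3, 0, 0, 0, 0, 0.3]'

```text
t: 33.2
eef_pos: [631.8, -114.7, 13.5]
eef_rot: [0.186, -3.136, -0.0]
wrist_force: [-0.5, 0.3, 0.5]
opening: 57.2
grasp_force: 0.0
```

jog_arm --plan '[0, 0, -0.02, 0, 0.3, 0, 0, -0.04, 0, 0.3, 0, 0, -0.04, 0, 0.3, 0, 0, -0.04, 0, 0.3, 0, 0, -0.03, 0, 0.3]'

```text
t: 33.7
eef_pos: [632.5, -114.8, 186.4]
eef_rot: [-0.186, 3.134, -0.001]
wrist_force: [0.5, -0.5, 0.2]
opening: 57.2
grasp_force: 0.0
```

jog_arm --plan '[-0.03, 0, 0, 0, 0.1, -0.04, 0, 0, 0, 0.1, -0.02, 0, 0, 0, 0.1, 0, 0, 0, 0, 0.1, 0, 0, 0, 0, 0.1]'

```text
t: 34.2
eef_pos: [720.3, -104.0, 182.8]
eef_rot: [0.186, -3.134, -0.0]
wrist_force: [-1.0, 0.5, 1.9]
opening: 48.5
grasp_force: 0.0
```

```bash
python3 p.py 723.5 -105.8 132.5 96.8
python3 - <<'E'
from h import *
crop("side",280,120,150,110,5,"close0.png")
E
```

```text
t 34.2 pos [ 720.3 -104.   182.8] yaw 96.8 SHIFT [-3.  -2.2 50.3] TURN -0.00 open 48.5 grip 0.0 F [-1.   0.5  1.9] tilt [-0.002  0.    -1.   ] q [-0.16  0.61  1.4  -0.    1.12 -1.85]
```

View pics/close0.png

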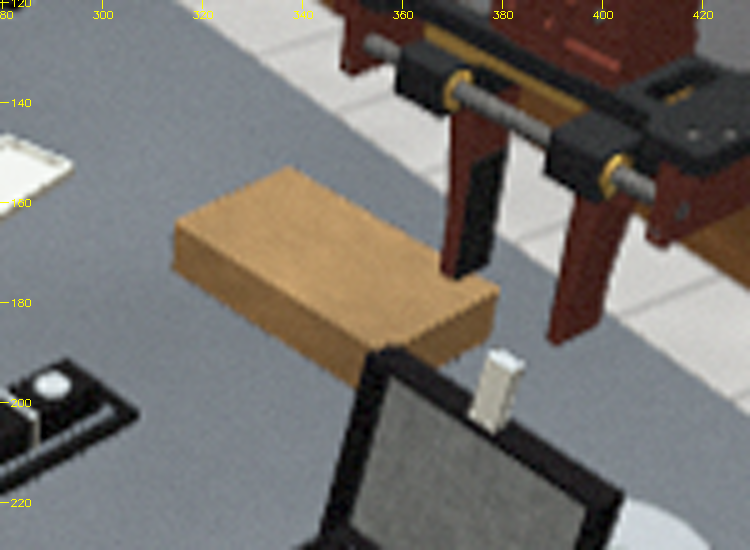

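The tab at (495,390) is still where it was left, below and between the fingers. Now regrip it and swing the lid shut.

jog_arm --plan '[-0.002, -0.002, 0.02, 0, 0.1, 0, 0, 0.02, 0, 0.1, 0, 0, 0.008, 0, 0.1, 0, 0, 0, 0, 0.1, 0, 0, 0, 0, -1]'

```text
t: 34.75
eef_pos: [723.3, -106.0, 136.4]
eef_rot: [-0.185, 3.136, -0.0]
wrist_force: [0.6, -0.1, 0.0]
opening: 43.5
grasp_force: 0.0
```

jog_arm --plan '[0, 0, 0, 0, -1, 0, 0, 0, 0, -1, 0, 0, 0, 0, -1, 0, 0, 0, 0, -1, 0, 0, 0, 0, -1]' --newtons 15

```text
t: 35.25
eef_pos: [723.7, -105.7, 136.1]
eef_rot: [-0.186, 3.136, 0.0]
wrist_force: [-0.5, 1.0, 1.7]
opening: 13.8
grasp_force: 15.0
```

```bash
python3 p.py 723.5 -105.8 132.5 96.8
```

```text
t 35.2 pos [ 723.7 -105.7  136.1] yaw 96.8 SHIFT [ 0.2 -0.1  3.6] TURN -0.00 open 13.8 grip 15.0 F [-0.5  1.   1.7] tilt [ 0.001  0.    -1.   ] q [-0.16  0.67  1.42  0.    1.05 -1.85]
```

jog_arm --plan '[0.013, 0, -0.003, 0, -1, 0.014, 0, -0.002, 0, -1, 0.013, 0, 0, 0, -1, 0, 0, 0, 0, -1]'

```text
t: 35.65
eef_pos: [682.3, -110.7, 140.2]
eef_rot: [0.185, -3.135, -0.0]
wrist_force: [-0.5, -0.8, -3.1]
opening: 13.6
grasp_force: 15.0
```

jog_arm --plan '[0.014, 0, 0.001, 0, -1, 0.013, 0, 0.003, 0, -1, 0.013, 0, 0.005, 0, -1, 0, 0, 0, 0, -1]'

```text
t: 36.05
eef_pos: [643.3, -115.5, 131.5]
eef_rot: [0.185, -3.135, 0.0]
wrist_force: [-0.5, 0.8, 0.0]
opening: 13.8
grasp_force: 15.0
```

jog_arm --plan '[0.013, 0, 0.006, 0, -1, 0.011, 0, 0.007, 0, -1, 0.011, 0, 0.008, 0, -1, 0, 0, 0, 0, -1]'

```text
t: 36.45
eef_pos: [607.7, -119.8, 109.3]
eef_rot: [0.185, -3.134, 0.0]
wrist_force: [0.1, -1.6, -1.1]
opening: 13.4
grasp_force: 15.0
```

jog_arm --plan '[0.01, 0, 0.01, 0, -1, 0.008, 0, 0.011, 0, -1, 0.008, 0, 0.012, 0, -1, 0, 0, 0, 0, -1]'

```text
t: 36.85
eef_pos: [582.1, -122.9, 75.9]
eef_rot: [0.185, -3.134, 0.0]
wrist_force: [1.0, -3.3, -2.0]
opening: 14.1
grasp_force: 15.0
```

jog_arm --plan '[0.005, 0, 0.012, 0, -1, 0.005, 0, 0.013, 0, -1, 0.003, 0, 0.013, 0, -1, 0, 0, 0, 0, -1]'

```text
t: 37.25
eef_pos: [569.9, -124.3, 37.7]
eef_rot: [0.185, -3.135, 0.0]
wrist_force: [1.3, -4.5, -0.5]
opening: 13.8
grasp_force: 15.0
```

jog_arm --plan '[0.001, 0, 0.006, 0, -1, 0, 0, 0.004, 0, -1, 0, 0, 0, 0, -1]'

```text
t: 37.55
eef_pos: [569.0, -124.4, 28.7]
eef_rot: [0.186, -3.135, 0.0]
wrist_force: [-1.7, -4.9, -0.0]
opening: 14.2
grasp_force: 15.0
```

jog_arm --plan '[0, 0, 0.002, 0, -1, 0, 0, 0, 0, -1]'

```text
t: 37.75
eef_pos: [569.0, -124.4, 27.0]
eef_rot: [0.186, -3.135, 0.0]
wrist_force: [-1.1, -5.9, -0.0]
opening: 14.1
grasp_force: 15.0
```

jog_arm --plan '[0, 0, 0.001, 0, -1, 0, 0, 0, 0, -1]'

```text
t: 37.95
eef_pos: [569.0, -124.4, 26.1]
eef_rot: [0.186, -3.135, 0.0]
wrist_force: [-1.6, -5.5, -0.0]
opening: 14.1
grasp_force: 15.0
```

jog_arm --plan '[0, 0, 0.001, 0, -1, 0, 0, 0, 0, -1]'

```text
t: 38.15
eef_pos: [568.9, -124.4, 25.2]
eef_rot: [0.186, -3.135, 0.0]
wrist_force: [-2.3, -6.2, 0.9]
opening: 13.4
grasp_force: 15.0
```

jog_arm --plan '[0, 0, 0.001, 0, -1, 0, 0, 0, 0, -1]'

```text
t: 38.35
eef_pos: [569.0, -124.4, 24.8]
eef_rot: [0.186, -3.135, 0.0]
wrist_force: [-4.5, -5.3, 6.9]
opening: 13.8
grasp_force: 15.0
```

jog_arm --plan '[0, 0, 0.001, 0, -1, 0, 0, 0, 0, -1]'

```text
t: 38.55
eef_pos: [569.1, -124.4, 24.5]
eef_rot: [0.186, -3.135, 0.0]
wrist_force: [-4.4, -5.0, 13.3]
opening: 13.8
grasp_force: 15.0
```

jog_arm --plan '[0, 0, 0, 0, 0, 0, 0, 0, 0, 0, 0, 0, 0, 0, 0.1, 0, 0, 0, 0, 0.1, 0, 0, 0, 0, 0.1]'

```text
t: 39.05
eef_pos: [569.4, -124.0, 23.4]
eef_rot: [0.186, -3.136, -0.0]
wrist_force: [0.1, 0.7, 0.3]
opening: 47.8
grasp_force: 0.0
```

jog_arm --plan '[0, 0, -0.02, 0, 0.1, 0, 0, -0.035, 0, 0.1, 0, 0, -0.035, 0, 0.1, 0.03, 0, -0.03, 0, 0.1, 0.03, 0, -0.03, 0, 0.1]'

```text
t: 39.55
eef_pos: [509.6, -131.2, 174.7]
eef_rot: [-0.187, 3.136, -0.0]
wrist_force: [0.2, 0.4, 0.8]
opening: 48.1
grasp_force: 0.0
```

jog_arm --plan '[0.03, 0.03, -0.02, 0, 0.1, 0.03, 0.035, 0, 0, 0.1, 0.01, 0.035, 0, 0, 0.1, 0, 0.03, 0, 0, 0.1, 0, 0, 0, 0, 0.1]'

```text
t: 40.05
eef_pos: [424.1, -8.2, 193.9]
eef_rot: [-0.19, 3.136, 0.001]
wrist_force: [0.1, -0.7, 0.4]
opening: 48.3
grasp_force: 0.0
```

Run:
```python
from h import *
crop("side",160,130,260,240,2.4,"fin_s.png")
crop("top",180,120,280,170,2.8,"fin_t.png")
```

```text
(no output)
```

View pics/fin_s.png

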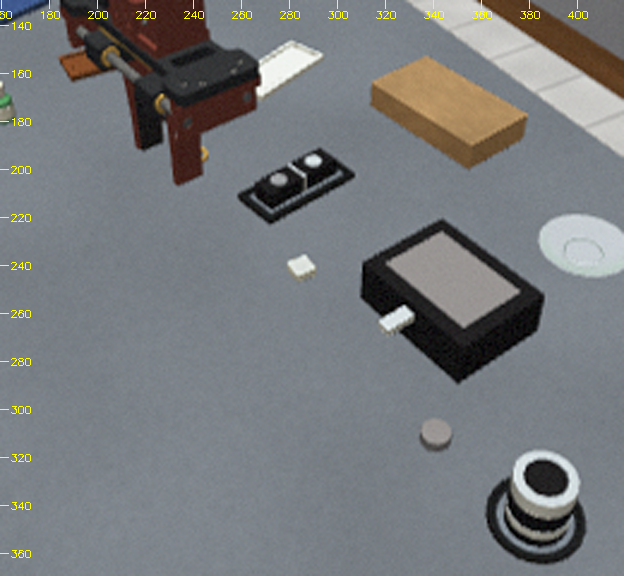

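View pics/fin_t.png

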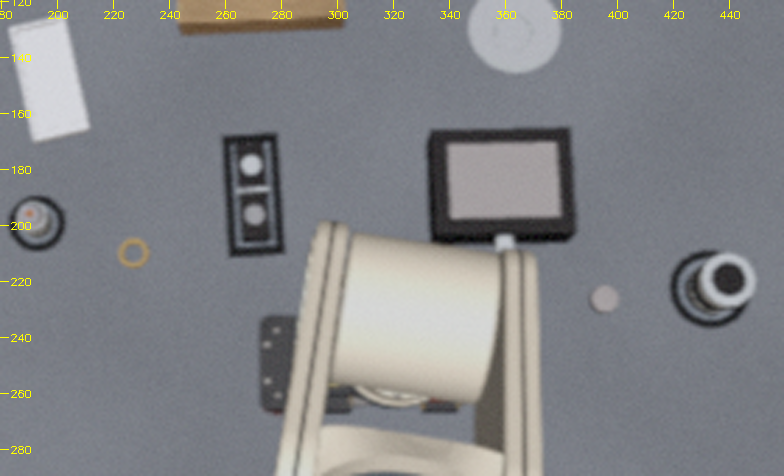

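The side view shows the lid fully shut with no gap at (450,290), the adapter upright in the wide dish at (545,500), and the slider in the tray at (296,185). The top view shows the objective in the narrow dish at (38,222). The gripper is empty and touches nothing.

```bash
python3 -c "
from rig import arm
print(arm.hand_in())"
```

```text
the job is handed in; nothing more can be done
None
```

I set the adapter, objective and slider in their matching places, stood the filter cube inside the case, shut the lid fully, and handed the job in at about 40 s of the 144 s.

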